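# Push a medal tote up the loading ramp into its sprung catch

## Robot

A 6-joint arm with a two-finger parallel gripper is mounted at the origin on the work surface. World frame = base frame: x ahead of the robot, y to its left, z up, the work surface at z = 0. Lengths are in m, angles in rad, forces in N, time in s.
With the tool pointing down it reaches from about 0.25 to 0.775 m from the base axis. Payload 4 kg.
Tool frame: the origin (TCP) lies on the centre line of the jaws, within the pads' length; the fingertips stand 11 mm ahead of it and the grasp point (between the pads) lies 8 mm behind it; y points along the fingers, x is the direction in which the jaws open and shut, and the axes are right-handed (so a half turn about y gives the same grasp; the last joint's range is limited). The gripper opens to 85 mm and grips with 20 to 120 N. Pads are 22 mm wide; open, the fingers measure 114 mm over their backs; the gripper's body (76 mm by 85 mm) begins 54 mm behind the grasp point. The pads swing forward as they close: fully open they stand 13 mm farther back than shut.
Start: joints at [-1.296, 0.087, 1.371, -0, 1.684, -0.103], TCP at [0.203, -0.511, 0.242] pointing down, gripper open.
Joint ranges: [-3.1, 3.1], [-0.76, 2.03], [0.27, 2.55], [-1.08, 4.22], [0.17, 2.65], [-2.57, 2.57]. Speed limits (rad/s): [2.79, 2.79, 3.14, 3.14, 3.14, 3.14].

## Interface

Orientations are given as a rotation vector (axis times angle).
In Python, from station import ctrl, jaws, sensors, optics, models gives the robot as it stands. Calls block until the motion is done:
- ctrl.reach(position, orientation): joint-space move of the TCP to a pose.
- ctrl.movel(position, frame=None, rate=0.15, contact_N=None): straight line of the TCP; frame=None keeps the orientation; rate is the mean speed in m/s. With contact_N (N) it stops when the force on the tool has changed by that much, and returns True; else False.
- ctrl.move_j(angles): joint-space move.
- jaws.open_gripper() and jaws.close_gripper(grip_force=None): open the fingers fully, or close them until they stop; grip_force is the grip in N (None keeps the last).
- ctrl.sleep(seconds).
- ctrl.solve_ik(position, orientation): joint angles nearest the present ones, or None.
- sensors.get_state(): the state.
- optics.read_camera(name): name is "scene" or "top"; returns a dict with "color" (400x640x3 uint8, red, green, blue), "fovy" (degrees; the focal length in pixels is half the picture's height over the tangent of half this angle, whatever the lens; pixels are square), "cx", "cy" (the principal point, pixels), "rvec" (rotation vector, rad) and "tvec" (3), from world to camera coordinates, as OpenCV has them. Camera axes: x right, y down, z forward; pixel columns grow to the right and rows downward; lengths in m; the calibration is good to about 2 mm. A picture is of the moment at which its call begins. There is no depth.
A pose or a line that the arm cannot do raises ctrl.IKError and nothing moves.
- ctrl.hand_in(): hands the job in, once; it reports no verdict.
Trained networks look in a picture, given as the dict that the camera call returned (one of the last four; its "shot" number tells which), for a name from the list of things; names that differ only in an ending like _2 or _b are one class to them, and where a whole thing is asked for, a point or a joint stands for the part that bears it (a point fixed in the world has none). Each returns a list of dicts, best first, with "confidence" (0 to 1); they miss things now and then, are a little off and sometimes report something else, mostly with a low value. They report only what shows in the picture. A call takes as long as a camera call. They do not tell look-alikes from the thing itself.
- models.spot_in(label, picture): "box" ([left, top, width, height] in pixels, round what is visible of it).
The state is a dict: "time_s": time; "qpos": joint angles; "qvel": joint speeds; "effort": joint torques, N m; "tcp_pos": TCP position; "ee_rot": TCP orientation; "ft_force": force on the tool from outside, world axes, zero at the start; "torque": the same for the moment, N m; "gripper_width": finger opening in m.
Only numpy, scipy, OpenCV 4.12 (cv2) and the standard library are available. Lean on these libraries where they do the work, as an engineer would, in place of code of your own. Each camera call takes 0.05 s, during which the arm holds its last target.

## Task

Push the blue tote of medals up the ramp of the packing stand and on over the yellow lip, squeezing the black sprung pad back until the tote's rear edge drops behind the lip, so that the tote lies flat on the deck, held between lip and pad. Slide it, do not lift or carry it, and push gently (never harder than about 20 N); leave the glue bottle, the trophy and the glove carton where they stand, and let go of the tote at the end.

Things in the scene. Friction and masses are not known exactly. Their poses are not given: they have to be found in the camera images.
- stand: Fixed aluminium ramp and deck with blue rails. Origin: on the bench, middle of the ramp's foot; x level, up-ramp; y left; z up. Ramp rises 32 mm from x=0 to 120 mm (15 deg), then a level deck 32 mm high to x=335. Rails 102 mm apart inside, 10 mm above ramp and deck; before the foot they flare out to a mouth 134 mm wide at x=-62, 10 mm high.
- crest (a point): Point fixed to the stand: top edge of the ramp, on its middle line, at stand x=120 mm, 32 mm above the bench, where the level deck begins.
- lip_zone (a point): Point on the deck at stand x=169 mm. Near it lies the yellow-backed lip bar, 7 mm high, across the whole channel: a slope 28 mm long, a top 4 mm long, then an upright back face. Lip, pad and end block are one adjustable catch whose place is NOT measured: the back face lies anywhere from 16 mm before to 16 mm beyond this point.
- deck_end (a point): Middle of the deck's far edge, stand x=335 mm. Before it: blue end block 34 mm high with black sprung pad (70 mm wide, 8-32 mm above deck), face 99 mm beyond the lip's back face when relaxed (tote: 100 mm). Gives 10 mm: 1 N + 2 N/mm. With its rear on the lip the tote is nose-down and must squeeze the pad 3-4 mm, a push of about 8-12 N with friction.
- tote: Blue tote, 100 mm long (its x), 96 wide, 50 high, filled nearly flush with foam and medals: it cannot be gripped. 0.35-0.65 kg, friction about 0.6 on the bench, 0.3-0.4 on the smooth stand. Origin: centre of underside; x ahead to the ramp, z up. Starts before the ramp, askew and off its middle line. Never push it harder than 20 N. Seated: level, underside 32 mm above the bench.
- tote_rear (a point): Middle of the tote's rear wall (flat, upright, 96 x 50 mm), 25 mm above its underside: the face to push on. Grippy fingertips that stay low while the rear rises (as the tote tips over the crest) drag it down and can jam it; let them rise with it. Friction of the pusher can hold the rear edge up after it has cleared the lip; bearing down on this wall while pushing, or easing off, then lets it drop.
- glue: White glue bottle with red cap, 48 mm in diameter, 130 mm high, standing loose beside the stand; origin at the centre of its underside.
- trophy: Steel cup on a 60 mm square marble foot, 125 mm high, standing loose beside the stand; origin at the centre of its underside.
- gloves: White and blue carton, 120 x 220 x 75 mm, standing loose beyond the upper end of the stand; origin at the centre of its underside.
Mind the look-alikes: they are no part of the job. There is more than one size of the tote; the one meant has the size given above.

How it is judged:
On the way:
1. the tote slides on the ramp, resting on it and tilted with it (x of tote in the frame of stand between 0.03 and 0.12 m and angle between tote's own z axis and vertical above 0.15 rad and contact force between tote and stand above 0.5 N), for 0.1 s.
At the end, for the whole second after the job is handed in: The tote lies flat on the deck between lip and pad: its underside within 3 mm of the deck's height (32 mm above the bench) and level within 0.03 rad, its middle 195 to 245 mm beyond the ramp's foot, at rest and let go (x of tote in the frame of stand between 0.195 and 0.245 m and z of tote in the frame of stand between 0.029 and 0.035 m and angle between tote's own z axis and vertical below 0.03 rad and linear speed of tote below 0.01 m/s); the robot touches nothing.
It fails at once if the tote is pushed or squeezed by the robot harder than 20 N (contact force between any of the fingers, the arm and tote above 20 N).
It fails at once if the tote is lifted: its middle more than 55 mm above the bench (z of tote in the frame of stand above 0.055 m).
It fails at once if the glue bottle is moved more than 15 mm or tipped (distance of glue from where it was at the start of the episode above 0.015 m or angle between glue's own z axis and vertical above 0.3 rad).
It fails at once if the trophy is moved more than 15 mm or tipped (distance of trophy from where it was at the start of the episode above 0.015 m or angle between trophy's own z axis and vertical above 0.3 rad).
It fails at once if the glove carton is moved more than 15 mm (distance of gloves from where it was at the start of the episode above 0.015 m).
It also fails if it takes over 58 s, if anything falls off the work surface, if the arm or the gripper's body presses on something with over 40 N, if the wrist force passes 120 N, or if a joint passes its speed limit or range.

## Working session

There is one attempt and no reset: what is moved stays moved. The work goes in short steps, each a Python script; the robot and the scene stay as the last script left them, time stands still between calls to the robot, and variables do not carry over. Pictures are saved under pics/ and viewed, and the job is handed in when it is done.

```bash
ls; mkdir -p pics
python3 - <<'E'
from station import ctrl,jaws,sensors,optics,models
import cv2
for n in ("scene","top"):
    p=optics.read_camera(n); cv2.imwrite(f"pics/{n}0.png",p["color"][:,:,::-1])
    print(n,p["fovy"],p["cx"],p["cy"],p["rvec"],p["tvec"])
    for l in ("stand","tote","glue","trophy","gloves"):
        print(l,[( [round(v) for v in d["box"]],round(d["confidence"],2)) for d in models.spot_in(l,p)])
print(sensors.get_state())
E
```

```text
pics
scene 52.29960710006117 324.70127658231536 196.26950652052622 [ 1.05878641  2.29110693 -1.15070941] [ 0.33520903 -0.23395991  1.61289635]
stand [([289, 175, 131, 77], 0.56)]
tote [([274, 155, 38, 32], 0.92), ([274, 124, 51, 38], 0.64), ([211, 137, 55, 40], 0.58)]
glue [([263, 191, 16, 43], 0.8)]
trophy [([317, 223, 30, 52], 0.93)]
gloves [([294, 178, 127, 76], 0.62), ([409, 222, 80, 88], 0.57), ([319, 221, 29, 53], 0.34)]
top 51.941676110321175 321.52690460464373 197.22799250731543 [ 2.15663555 -2.13808341  0.15576518] [0.02776575 0.54519336 0.95496135]
stand [([379, 199, 43, 44], 0.6), ([208, 184, 164, 67], 0.59)]
tote [([424, 253, 68, 61], 0.96), ([452, 163, 72, 62], 0.9), ([377, 201, 45, 40], 0.73)]
glue [([329, 108, 22, 30], 0.76)]
trophy [([236, 100, 38, 46], 0.57)]
gloves [([114, 146, 70, 100], 0.98)]
{'time_s': 0.6, 'qpos': array([-1.29614589e+00,  8.71671073e-02,  1.37066198e+00, -3.06646902e-06,
        1.68361902e+00, -1.03118396e-01]), 'qvel': array([ 0.00096687,  0.00196525, -0.00011332,  0.00020236,  0.00030605,
       -0.00047259]), 'effort': array([-7.88066427e-04, -3.51451206e+01, -3.13268495e+01, -1.30384024e-04,
        3.24780603e-04,  3.67335815e-06]), 'tcp_pos': array([ 0.2028569 , -0.51124421,  0.24237819]), 'ee_rot': array([-1.36466056,  0.92650414, -0.92668331]), 'ft_force': array([0.11769125, 0.75257094, 0.38056056]), 'torque': array([ 0.03701946,  0.02536734, -0.03816817]), 'gripper_width': 0.08530395487649128}
```

View pics/scene0.png

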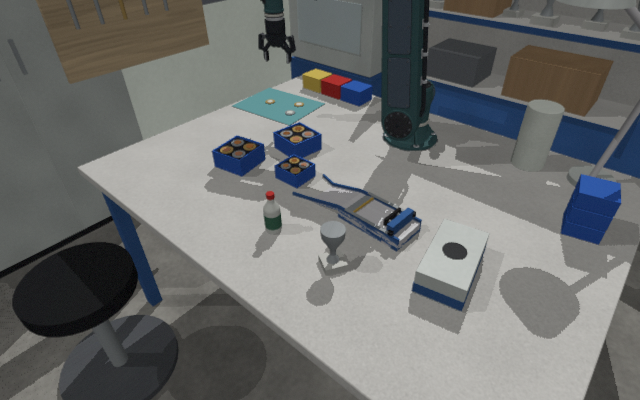

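View pics/top0.png

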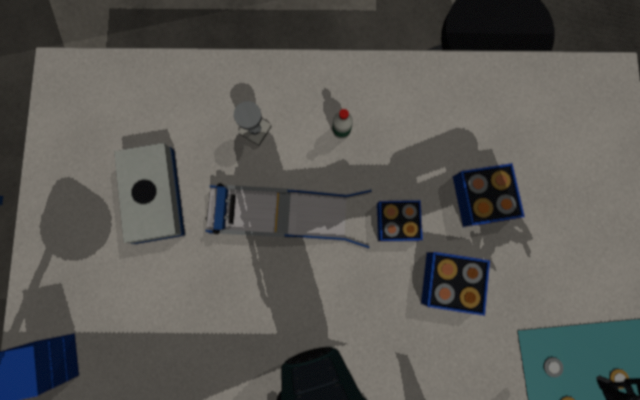

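Run:
```python
import cv2
a=cv2.imread("pics/top0.png")[150:330,340:540]
cv2.imwrite("pics/topc.png",cv2.resize(a,None,fx=3.3,fy=3.3,interpolation=cv2.INTER_CUBIC))
a=cv2.imread("pics/top0.png")[140:280,180:400]
cv2.imwrite("pics/topd.png",cv2.resize(a,None,fx=3.5,fy=3.5,interpolation=cv2.INTER_CUBIC))
```

```text
(no output)
```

View pics/topc.png

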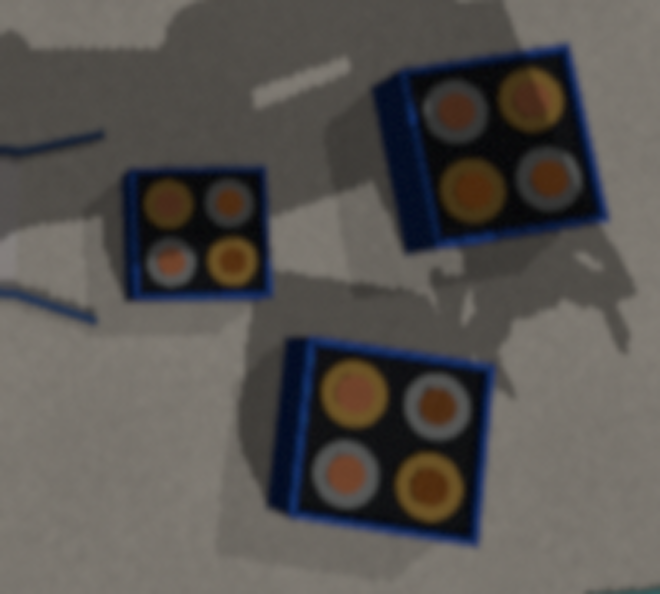

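View pics/topd.png

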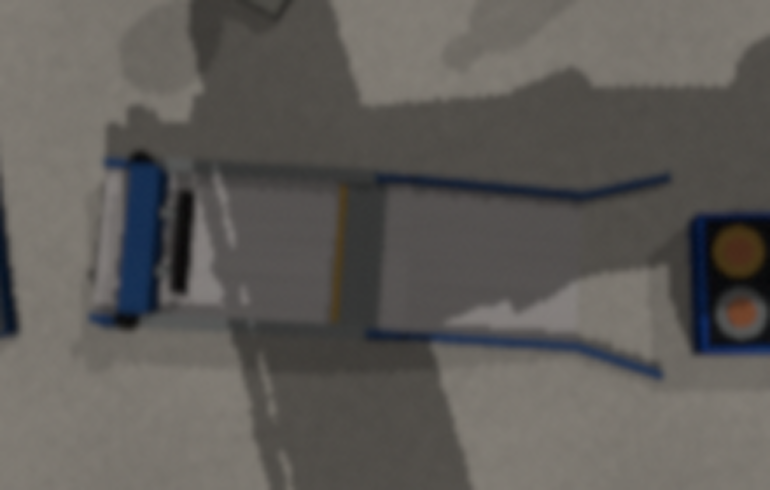

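Three blue totes show in the top view: (399,221) directly before the ramp mouth, (457,283) and (488,194). I'll measure all three to pick by size.

```bash
cat > h.py <<'E'
import numpy as np,cv2
from scipy.spatial.transform import Rotation as R
def cam(p):
    f=200/np.tan(np.radians(p["fovy"])/2)
    return np.array([[f,0,p["cx"]],[0,f,p["cy"]],[0,0,1.]]),np.array(p["rvec"],float),np.array(p["tvec"],float)
def ray(p,uv,z):
    K,r,t=cam(p);M=cv2.Rodrigues(r)[0];c=-M.T@t
    d=(np.linalg.inv(K)@np.c_[np.atleast_2d(uv),np.ones(len(np.atleast_2d(uv)))].T).T@M
    return c+d*((z-c[2])/d[:,2])[:,None]
def proj(p,X):
    K,r,t=cam(p);return cv2.projectPoints(np.asarray(X,float),r,t,K,None)[0][:,0]
E
python3 - <<'E'
from h import *
from station import optics
p=optics.read_camera("top")
K,r,t=cam(p);M=cv2.Rodrigues(r)[0];print("cam",-M.T@t)
def c(pts,s,o): return (np.array(pts,float)+.5)/s-.5+np.array(o)
for n,q in dict(A=[(133,170),(265,167),(270,297),(137,298)],B=[(405,72),(568,46),(606,218),(436,246)],C=[(312,340),(492,367),(476,542),(296,512)]).items():
    X=ray(p,c(q,3.3,(340,150)),.05);print(n,X[:,:2].round(4).tolist(),[np.linalg.norm(X[i]-X[(i+1)%4]).round(4) for i in range(4)],X.mean(0).round(4))
q=dict(mL=(668,178),mR=(660,375),bL=(583,195),bR=(577,347))
for n,v in q.items():print(n,ray(p,c([v],3.5,(180,140)),.010)[0].round(4))
q=dict(crL=(378,178),crR=(370,333),)
for n,v in q.items():print(n,ray(p,c([v],3.5,(180,140)),.042)[0].round(4))
for n,v in dict(lipbT=(344,186),lipbB=(336,320)).items():print(n,ray(p,c([v],3.5,(180,140)),.039)[0].round(4))
for n,v in dict(pT=(188,192),pB=(181,292)).items():print(n,ray(p,c([v],3.5,(180,140)),.064)[0].round(4))
E
```

```text
cam [0.40257549 0.03299153 1.02313364]
A [[0.5351, -0.1074], [0.5381, -0.2031], [0.4443, -0.2043], [0.4427, -0.1091]] [np.float64(0.0958), np.float64(0.0939), np.float64(0.0952), np.float64(0.0924)] [ 0.49  -0.156  0.05 ]
B [[0.6093, -0.3076], [0.6299, -0.4282], [0.5031, -0.4483], [0.4818, -0.3247]] [np.float64(0.1224), np.float64(0.1283), np.float64(0.1255), np.float64(0.1286)] [ 0.556  -0.3772  0.05  ]
C [[0.414, -0.2334], [0.3961, -0.3607], [0.2753, -0.3435], [0.2947, -0.2185]] [np.float64(0.1286), np.float64(0.122), np.float64(0.1265), np.float64(0.1203)] [ 0.345  -0.2891  0.05  ]
mL [ 0.5672 -0.0898  0.01  ]
mR [ 0.4274 -0.083   0.01  ]
bL [ 0.5544 -0.0291  0.01  ]
bR [ 0.4465 -0.0249  0.01  ]
crL [0.5603 0.1146 0.042 ]
crR [0.4534 0.1179 0.042 ]
lipbT [0.5549 0.1383 0.039 ]
lipbB [0.4622 0.1416 0.039 ]
pT [0.546  0.2408 0.064 ]
pB [0.4784 0.2428 0.064 ]
```

Tote A (399,221) measures about 94–96 mm per side with its front facing the ramp. The other two are about 126 mm, so A is the one meant. Next I'll fit the stand and tote poses by overlaying their models.

```bash
cat >> h.py <<'E'
def T2(o,yaw,P,z0=0):
    P=np.asarray(P,float);c,s=np.cos(yaw),np.sin(yaw)
    return np.c_[o[0]+c*P[:,0]-s*P[:,1],o[1]+s*P[:,0]+c*P[:,1],z0+P[:,2]]
def overlay(p,fn,segs,box,s):
    im=p["color"][:,:,::-1].copy();x0,y0,x1,y1=box
    im=cv2.resize(im[y0:y1,x0:x1],None,fx=s,fy=s,interpolation=cv2.INTER_CUBIC)
    for a,col in segs:
        q=(proj(p,a)-[x0,y0]+.5)*s-.5
        cv2.polylines(im,[np.round(q*8).astype(np.int32)],False,col,1,cv2.LINE_AA,3)
    cv2.imwrite(fn,im)
def standsegs(o,yaw,lip):
    g=[]
    for s in(1,-1):
        g.append((T2(o,yaw,[(-.062,s*.067,.01),(0,s*.051,.01),(.12,s*.051,.042),(.335,s*.051,.042)]),(0,255,0)))
    for x,z in((0,0),(.12,.032),(.335,.032)): g.append((T2(o,yaw,[(x,-.051,z),(x,.051,z)]),(0,255,255)))
    g.append((T2(o,yaw,[(lip,-.051,.039),(lip,.051,.039)]),(0,0,255)))
    g.append((T2(o,yaw,[(lip+.099,-.035,.064),(lip+.099,.035,.064),(lip+.099,.035,.04),(lip+.099,-.035,.04),(lip+.099,-.035,.064)]),(255,0,255)))
    return g
def toteseg(o,yaw):
    r=[(.05,.048),(.05,-.048),(-.05,-.048),(-.05,.048),(.05,.048)]
    return [(T2(o,yaw,[(*a,z) for a in r]),c) for z,c in((.05,(0,255,0)),(0,(0,255,255)))]
E
cat > a.py <<'E'
from h import *
from station import optics
p=optics.read_camera("top")
S=((.5013,-.0255),np.radians(87.6));Tt=((.4905,-.156),np.radians(91.2))
overlay(p,"pics/ov1.png",standsegs(*S,.166)+toteseg(*Tt),(190,170,430,260),3.3)
E
python3 a.py
python3 - <<'E'
from h import *
from station import sensors
print(R.from_rotvec(sensors.get_state()["ee_rot"]).as_matrix().round(3))
E
```

```text
[[ 0.369  0.     0.929]
 [-0.929 -0.     0.369]
 [ 0.    -1.     0.   ]]
```

View pics/ov1.png

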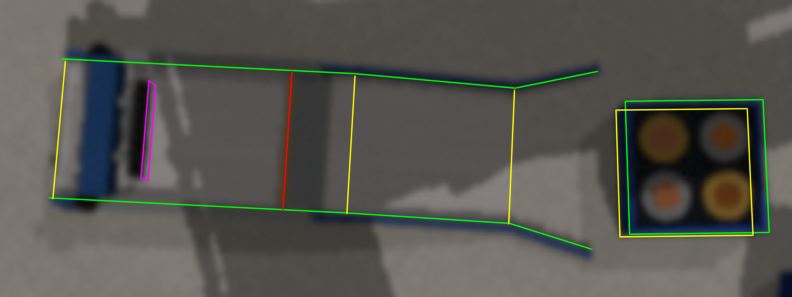

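The overlay fits: rails, lip at stand x≈0.166 (red line on the yellow bar at ~(287,140)), pad face at px ~148, and the tote's green top rim. Now I'll compute the fingertip height path and move in behind the tote.

```bash
cat >> h.py <<'E'
S_O=(.5013,-.0255);S_YAW=np.radians(87.6);LIP=.166
def s2w(x,y,z): return T2(S_O,S_YAW,[(x,y,z)])[0]
def toolrot():
    # x_tool = stand -y dir ; y_tool down ; z = x cross y
    x=np.array([np.sin(S_YAW),-np.cos(S_YAW),0]);y=np.array([0,0,-1.])
    return R.from_matrix(np.c_[x,y,np.cross(x,y)]).as_rotvec()
def profile(shift,lip=LIP):
    from scipy.optimize import linprog
    X=np.arange(-.3,.34,.0005)
    H=np.interp(X,[-.3,0,.12,lip-.032,lip-.004,lip,lip+.0001,.4],[0,0,.032,.032,.039,.039,.032,.032])
    out=[]
    for xc in np.arange(-.13,.218,.002):
        th=0
        for _ in range(15):
            xg=xc-.025*np.sin(th)+shift; m=abs(X-xc)<=.05*np.cos(th)
            r=linprog([1,0],A_ub=np.c_[-np.ones(m.sum()),-(X[m]-xg)],b_ub=-H[m],bounds=[(None,None)]*2)
            th=.5*th+.5*np.arctan(r.x[1])
        a=r.x[0]+r.x[1]*(xc-xg)
        rb=np.array([xc-.05*np.cos(th),a-.05*np.sin(th)])
        out.append([xc,np.degrees(th),rb[0],rb[1],rb[0]-.025*np.sin(th),rb[1]+.025*np.cos(th)])
    return np.array(out)
E
python3 - <<'E'
from h import *
for s in(0,.015):
    o=profile(s);np.save(f"prof{int(s*1000)}.npy",o)
    print(s);print((o[::6]*[1e3,1,1e3,1e3,1e3,1e3]).round(1))
E
```

```text
0
[[-1.300e+02  0.000e+00 -1.800e+02  0.000e+00 -1.800e+02  2.500e+01]
 [-1.180e+02  0.000e+00 -1.680e+02  0.000e+00 -1.680e+02  2.500e+01]
 [-1.060e+02  0.000e+00 -1.560e+02  0.000e+00 -1.560e+02  2.500e+01]
 [-9.400e+01  0.000e+00 -1.440e+02  0.000e+00 -1.440e+02  2.500e+01]
 [-8.200e+01  0.000e+00 -1.320e+02  0.000e+00 -1.320e+02  2.500e+01]
 [-7.000e+01  0.000e+00 -1.200e+02  0.000e+00 -1.200e+02  2.500e+01]
 [-5.800e+01  0.000e+00 -1.080e+02  0.000e+00 -1.080e+02  2.500e+01]
 [-4.600e+01  5.000e-01 -9.600e+01 -0.000e+00 -9.620e+01  2.500e+01]
 [-3.400e+01  2.400e+00 -8.400e+01 -0.000e+00 -8.500e+01  2.500e+01]
 [-2.200e+01  4.200e+00 -7.190e+01 -0.000e+00 -7.370e+01  2.490e+01]
 [-1.000e+01  6.100e+00 -5.970e+01 -0.000e+00 -6.240e+01  2.480e+01]
 [ 2.000e+00  7.900e+00 -4.750e+01 -0.000e+00 -5.100e+01  2.480e+01]
 [ 1.400e+01  9.700e+00 -3.530e+01 -0.000e+00 -3.950e+01  2.460e+01]
 [ 2.600e+01  1.160e+01 -2.300e+01 -1.000e-01 -2.800e+01  2.440e+01]
 [ 3.800e+01  1.340e+01 -1.060e+01 -0.000e+00 -1.640e+01  2.430e+01]
 [ 5.000e+01  1.490e+01  1.700e+00  5.000e-01 -4.800e+00  2.460
[... 2211 characters left out ...]
.420e+01]
 [ 9.800e+01  1.490e+01  4.970e+01  1.330e+01  4.320e+01  3.740e+01]
 [ 1.100e+02  9.100e+00  6.060e+01  2.250e+01  5.670e+01  4.720e+01]
 [ 1.220e+02  9.500e+00  7.270e+01  2.410e+01  6.860e+01  4.880e+01]
 [ 1.340e+02  9.500e+00  8.470e+01  2.610e+01  8.060e+01  5.080e+01]
 [ 1.460e+02  9.500e+00  9.670e+01  2.810e+01  9.260e+01  5.280e+01]
 [ 1.580e+02 -9.700e+00  1.087e+02  4.880e+01  1.129e+02  7.340e+01]
 [ 1.700e+02 -7.500e+00  1.204e+02  4.500e+01  1.237e+02  6.980e+01]
 [ 1.820e+02 -6.100e+00  1.323e+02  4.260e+01  1.349e+02  6.750e+01]
 [ 1.940e+02 -5.200e+00  1.442e+02  4.100e+01  1.465e+02  6.590e+01]
 [ 2.060e+02 -4.500e+00  1.562e+02  3.980e+01  1.581e+02  6.470e+01]]
```

Run:
```python
from h import *
from station import ctrl,jaws,sensors,optics
t0=sensors.get_state()["time_s"]
jaws.close_gripper(20)
rv=toolrot()
print(ctrl.solve_ik(s2w(-.215,.002,.15),rv),ctrl.solve_ik(s2w(-.215,.002,.025),rv),ctrl.solve_ik(s2w(.165,.0,.06),rv))
ctrl.reach(s2w(-.215,.002,.15),rv)
ctrl.movel(s2w(-.215,.002,.028),rate=.12)
s=sensors.get_state();print(s["time_s"]-t0,s["time_s"],s["tcp_pos"],s2w(-.215,.002,.028),s["ft_force"],s["gripper_width"])
p=optics.read_camera("top")
overlay(p,"pics/b1.png",[],(340,150,540,300),4)
p=optics.read_camera("scene")
overlay(p,"pics/b2.png",[],(200,80,400,230),4)
```

```text
[-0.55943708  0.11463704  1.52502446  0.          1.50193115 -0.51754918] [-0.55943708  0.22371622  1.66437733  0.          1.2534991  -0.51754918] [0.16001584 0.14625743 1.67842683 0.         1.31690839 0.20190374]
3.4333 4.1333 [ 0.49101223 -0.2406842   0.0290361 ] [ 0.49029849 -0.24022766  0.028     ] [-0.01181217 -0.18434165  0.45133234] 0.00036955614705190114
```

View pics/b1.png

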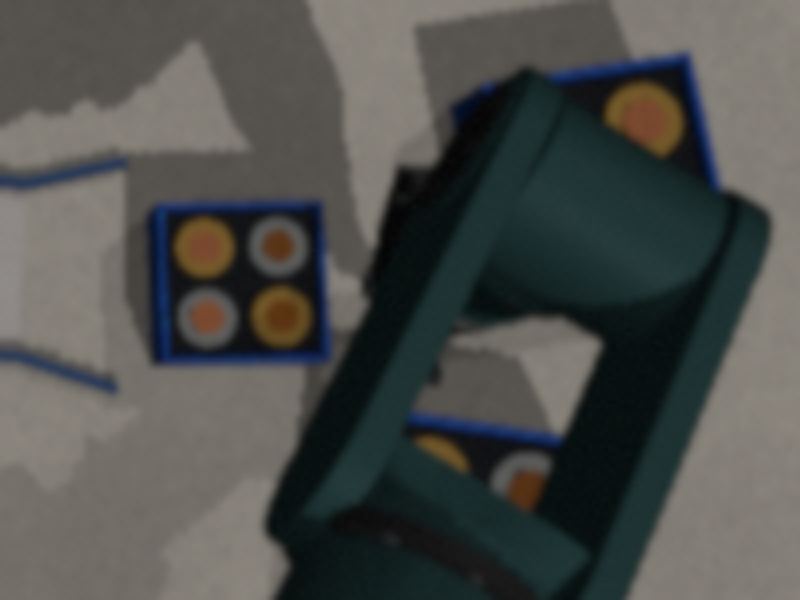

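View pics/b2.png

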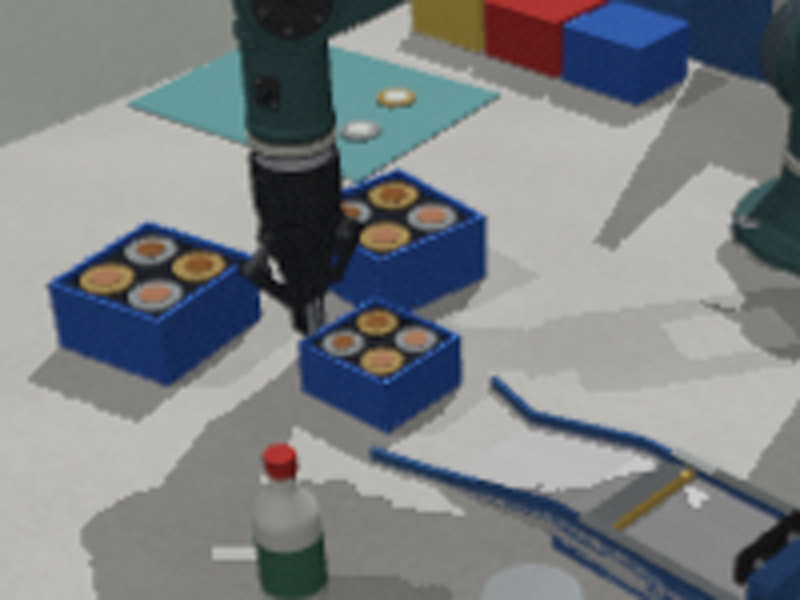

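The closed fingers are behind the small tote's rear wall, and the neighbours are untouched. Now a gentle first push on the bench.

```bash
cat >> h.py <<'E'
def w2s(P):
    P=np.asarray(P)-[*S_O,0];c,s=np.cos(S_YAW),np.sin(S_YAW)
    return np.array([c*P[0]+s*P[1],-s*P[0]+c*P[1],P[2]])
def rep(tag,F0):
    from station import sensors
    s=sensors.get_state();f=s["ft_force"]-F0;c,sn=np.cos(S_YAW),np.sin(S_YAW)
    fl=c*f[0]+sn*f[1];ft=-sn*f[0]+c*f[1]
    print(tag,"t%.2f"%s["time_s"],"tcp",(w2s(s["tcp_pos"])*1e3).round(1),"F along %.1f left %.1f up %.1f"%(fl,ft,f[2]));return fl,ft,f[2]
E
python3 - <<'E'
from h import *
from station import ctrl,sensors,optics
F0=sensors.get_state()["ft_force"].copy();np.save("F0.npy",F0)
for x in(-.185,-.165,-.14,-.11):
    st=ctrl.movel(s2w(x,.001,.025),rate=.03,contact_N=12);rep(st,F0)
    if st:break
p=optics.read_camera("top");overlay(p,"pics/c1.png",[],(340,150,540,300),4)
E
```

```text
False t5.39 tcp [-185.4    0.7   25.4] F along -2.7 left -0.9 up 1.9
False t6.21 tcp [-164.4    1.1   24.7] F along -2.5 left -0.7 up 1.8
False t7.19 tcp [-139.5    1.    24.9] F along -0.6 left -0.7 up 0.2
False t8.34 tcp [-109.8    1.    25. ] F along -1.0 left -0.5 up -0.2
```

View pics/c1.png

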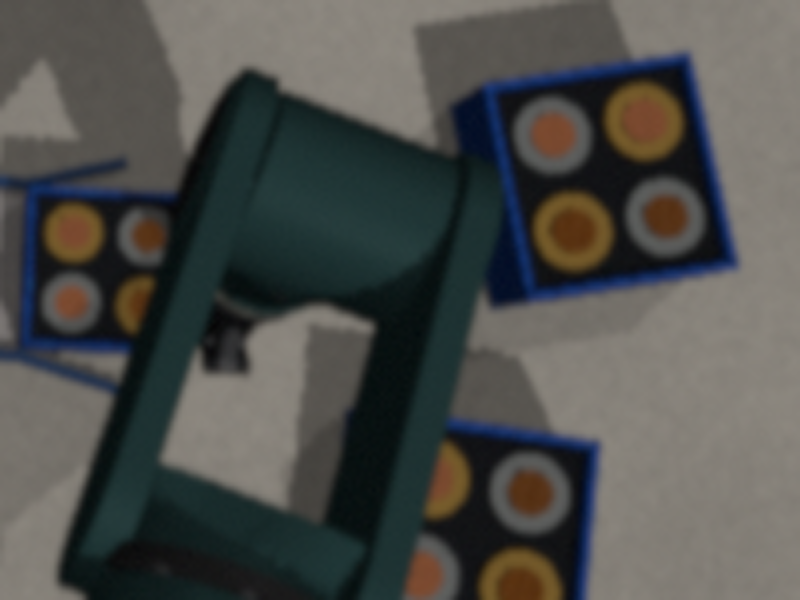

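The tote (72,270) is between the mouth rails and aligned. I'll continue up the ramp, following the rear's height.

Run:
```python
from h import *
from station import ctrl,sensors,optics
F0=np.load("F0.npy")
o=np.load("prof0.npy")
for x in(-.08,-.05,-.03,-.01,.005,.02,.032):
    z=np.interp(x+.011,o[:,4],o[:,5])+(.001)
    st=ctrl.movel(s2w(x,.0005,z),rate=.03,contact_N=13);rep(st,F0)
    if st:break
p=optics.read_camera("top");overlay(p,"pics/d1.png",[],(200,150,400,300),4)
p=optics.read_camera("scene");overlay(p,"pics/d2.png",[],(240,120,440,270),4)
```

```text
False t9.54 tcp [-80.    0.6  25.8] F along -2.4 left 0.3 up -0.7
False t10.69 tcp [-49.8   0.4  25.7] F along -1.3 left 0.1 up 0.7
False t11.51 tcp [-29.5   0.5  25.4] F along -0.6 left -0.2 up 0.2
False t12.32 tcp [-10.4  -0.6  28.4] F along -5.4 left -1.2 up 4.1
False t12.99 tcp [ 4.6 -0.4 32.1] F along -4.7 left -1.1 up 4.5
False t13.66 tcp [19.7 -0.2 36. ] F along -5.1 left -0.3 up 3.0
False t14.22 tcp [31.8 -0.1 39. ] F along -5.0 left -0.8 up 4.9
```

View pics/d1.png

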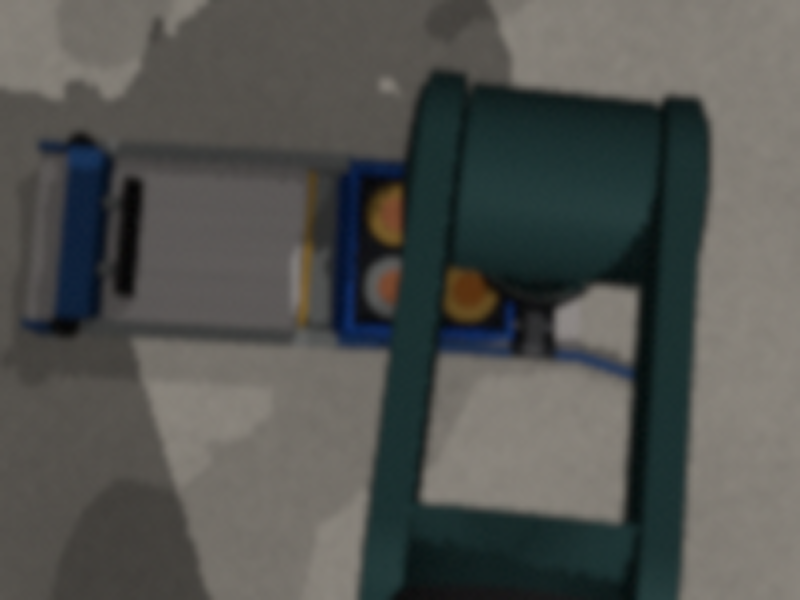

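View pics/d2.png

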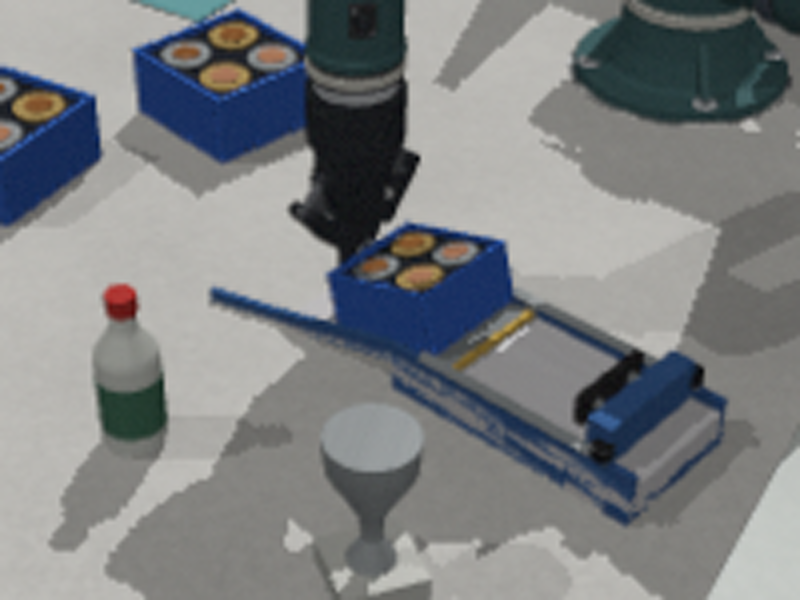

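The tote is tilted on the ramp with its nose nearing the lip. The fingers feel an upward force, meaning they drag the rear down, so I'll adapt their height to that force from here on.

```bash
cat >> h.py <<'E'
def adapt(xs,prof,F0,off,cN=13,lo=-.006,hi=.012,rate=.03):
    from station import ctrl
    for x in xs:
        z=np.interp(x+.011,prof[:,4],prof[:,5])+off
        st=ctrl.movel(s2w(x,.0,z),rate=rate,contact_N=cN)
        f=rep("%s off%.1f"%(st,off*1e3),F0)
        if st: break
        if f[2]>1.5: off=min(off+.0008*f[2]/2,hi)
        elif f[2]<-1.5: off=max(off+.0008*f[2]/2,lo)
    return st,off
E
python3 - <<'E'
from h import *
from station import optics
F0=np.load("F0.npy");o=np.load("prof15.npy")
st,off=adapt(np.arange(.038,.09,.006),o,F0,.003)
np.save("off.npy",off)
p=optics.read_camera("top");overlay(p,"pics/e1.png",[],(200,150,400,300),4)
p=optics.read_camera("scene");overlay(p,"pics/e2.png",[],(240,120,440,270),4)
E
```

```text
False off3.0 t14.71 tcp [38.6  0.5 41.4] F along -1.1 left -0.0 up -0.2
False off3.0 t15.12 tcp [44.4 -0.1 46.9] F along -3.2 left 0.8 up 1.7
False off3.7 t15.52 tcp [50.7  0.  51.2] F along -1.4 left -0.3 up 0.6
False off3.7 t15.87 tcp [56.5 -0.  52.2] F along -0.8 left -1.2 up 1.0
False off3.7 t16.22 tcp [62.5  0.  53.2] F along -1.8 left -0.5 up -0.0
False off3.7 t16.57 tcp [68.5  0.1 54.1] F along -0.4 left -0.9 up -0.6
False off3.7 t16.92 tcp [74.5  0.1 55.1] F along -1.2 left -0.7 up 0.1
False off3.7 t17.27 tcp [80.3 -0.  56.2] F along -0.0 left -1.0 up 0.3
False off3.7 t17.79 tcp [86.1 -0.3 65.9] F along -1.8 left -0.7 up 0.3
```

View pics/e1.png

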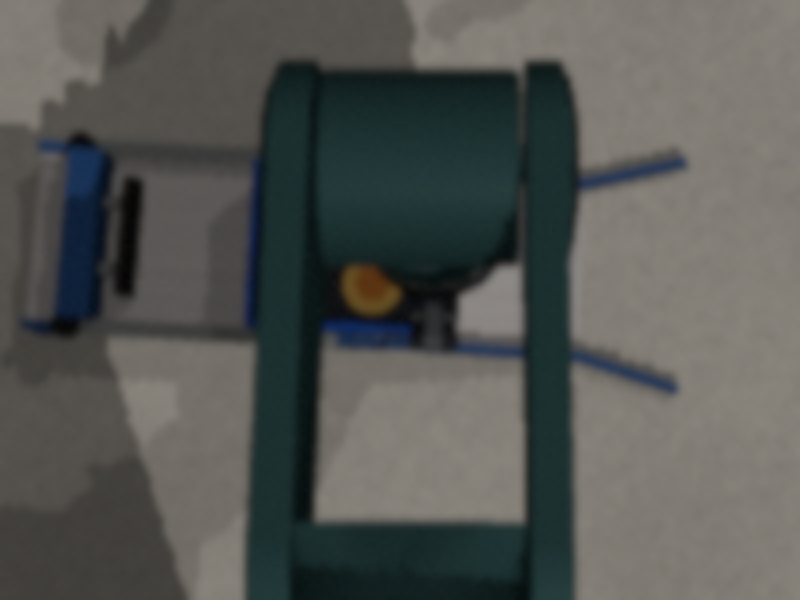

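View pics/e2.png

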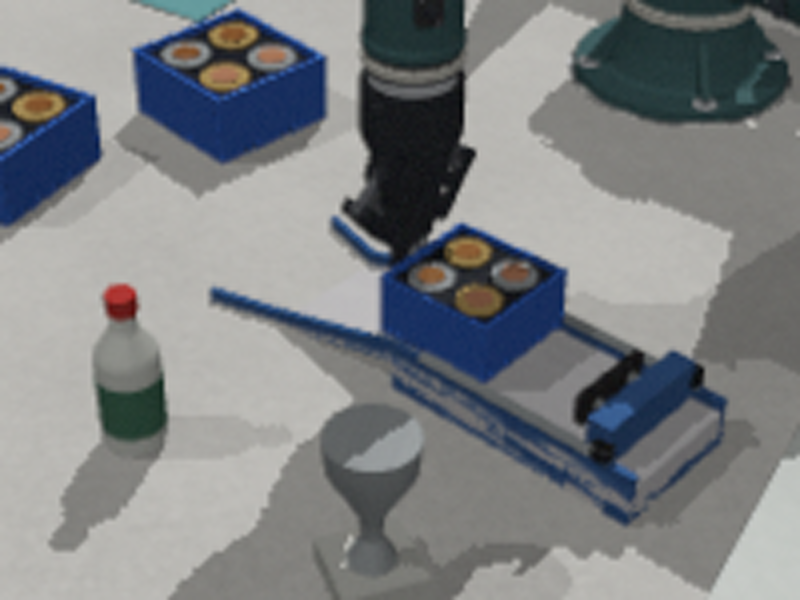

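The tote is over the crest with its nose past the lip. Next I'll push on to just before the pad.

Run:
```python
from h import *
from station import optics
F0=np.load("F0.npy");o=np.load("prof15.npy")
# smooth: hold z ~70 then follow descent
st,off=adapt(np.r_[np.arange(.093,.140,.008)],o,F0,-.002)
np.save("off.npy",off)
p=optics.read_camera("top");overlay(p,"pics/f1.png",[],(200,150,400,300),4)
p=optics.read_camera("scene");overlay(p,"pics/f2.png",[],(240,120,440,270),4)
```

```text
False off-2.0 t18.29 tcp [93.4  0.1 68.1] F along -0.9 left -0.5 up -0.4
False off-2.0 t18.73 tcp [ 1.014e+02 -1.000e-01  7.200e+01] F along -0.9 left -0.9 up 0.2
False off-2.0 t19.17 tcp [109.6   0.2  68.6] F along -0.4 left 0.2 up 0.3
False off-2.0 t19.59 tcp [1.174e+02 1.000e-01 6.670e+01] F along -0.8 left -0.0 up -0.2
False off-2.0 t20.02 tcp [1.254e+02 1.000e-01 6.520e+01] F along -0.6 left -0.4 up 1.0
False off-2.0 t20.43 tcp [133.5   0.   64.1] F along 0.4 left -0.8 up 0.8
```

View pics/f1.png

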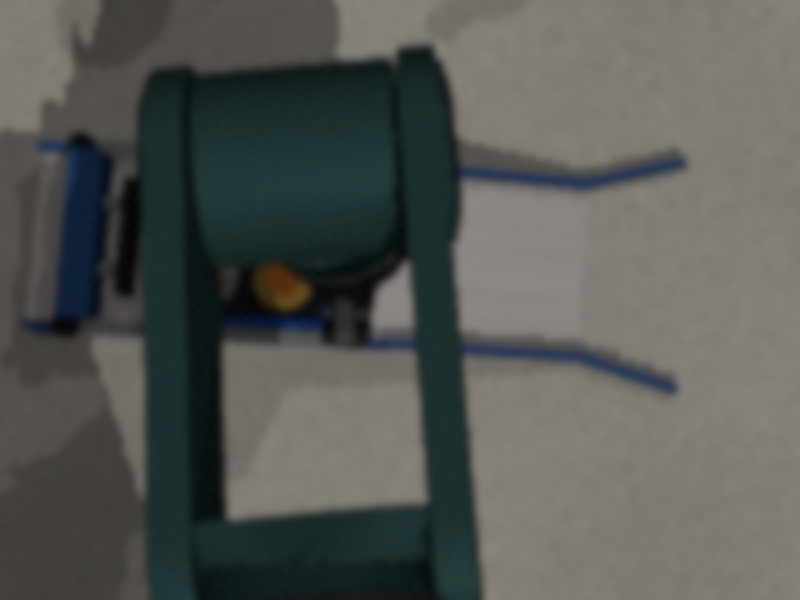

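View pics/f2.png

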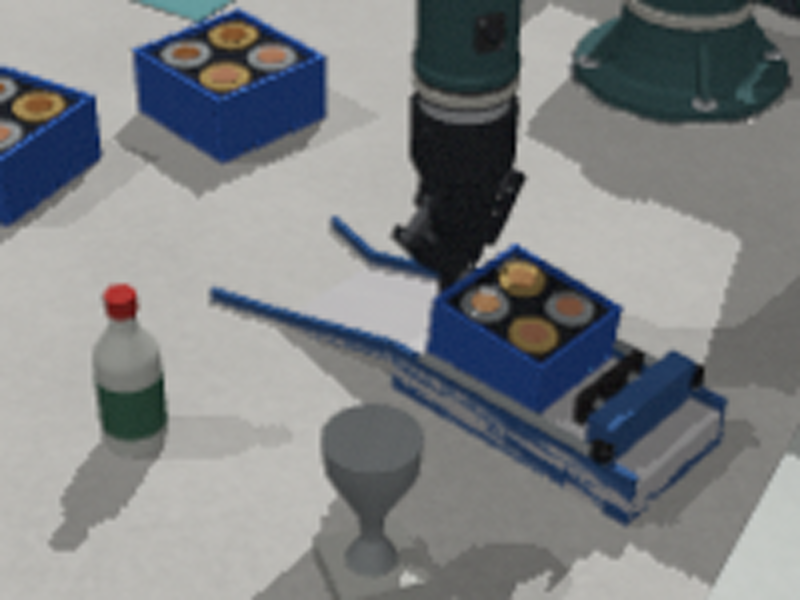

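The tote is nose-down on the lip with its nose near the pad at about (600,370) in the crop. Now small careful steps into the pad.

```bash
cat > g.py <<'E'
from h import *
from station import ctrl,sensors,optics
F0=np.load("F0.npy")
import sys
x,x1,z=map(float,sys.argv[1:4]); f=(0,0,0)
while x<x1-1e-6:
    x+=.0015
    st=ctrl.movel(s2w(x,0,z),rate=.012,contact_N=max(3,16-abs(f[0])))
    f=rep("%s x%.1f"%(st,x*1e3),F0)
    if st or abs(f[0])>13: break
p=optics.read_camera("scene");overlay(p,sys.argv[4],[],(290,150,420,250),6)
E
python3 g.py .1335 .1545 .0635 pics/g2.png
```

```text
False x135.0 t20.86 tcp [134.8  -0.2  63.7] F along -1.8 left -0.2 up 2.3
False x136.5 t21.13 tcp [ 1.366e+02 -1.000e-01  6.350e+01] F along -1.2 left 0.1 up 1.7
False x138.0 t21.41 tcp [1.382e+02 1.000e-01 6.340e+01] F along -0.9 left -0.5 up 1.0
False x139.5 t21.68 tcp [139.7   0.2  63.3] F along -1.5 left -0.2 up 0.1
False x141.0 t21.96 tcp [141.2   0.2  63.4] F along -1.2 left 0.1 up -0.1
False x142.5 t22.23 tcp [1.427e+02 1.000e-01 6.350e+01] F along -1.8 left 0.3 up -0.2
False x144.0 t22.51 tcp [144.1  -0.   63.5] F along -0.8 left -0.6 up -1.1
False x145.5 t22.78 tcp [145.7  -0.   63.5] F along -1.7 left 0.4 up -0.3
False x147.0 t23.06 tcp [147.2   0.   63.5] F along -2.3 left 0.7 up -0.4
False x148.5 t23.33 tcp [148.6   0.   63.5] F along -1.1 left -0.0 up -0.7
False x150.0 t23.61 tcp [150.1   0.   63.5] F along -0.7 left -0.7 up 0.0
False x151.5 t23.88 tcp [151.7   0.   63.5] F along -0.3 left 0.6 up -0.3
False x153.0 t24.16 tcp [153.1  -0.   63.5] F along -1.8 left 0.2 up -0.1
False x154.5 t24.43 tcp [154.6  -0.   63.5] F along -0.3 left -0.4 up -0.8
```

View pics/g2.png

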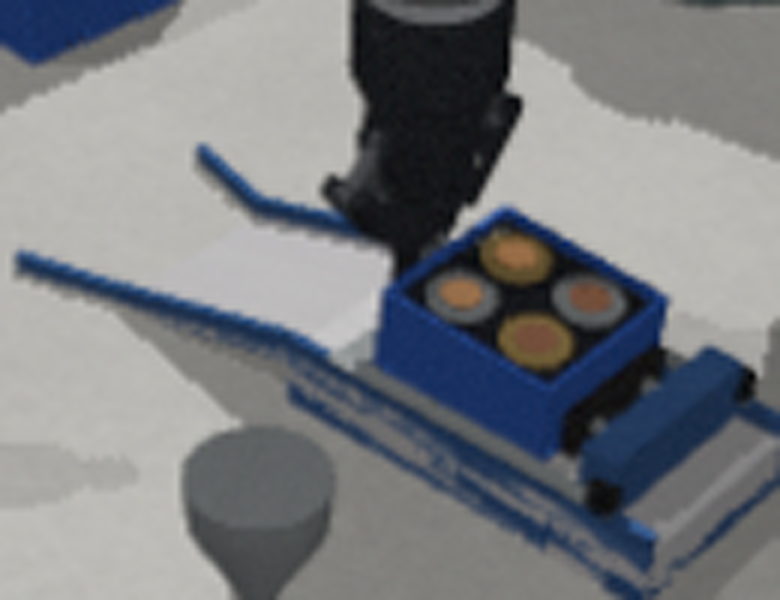

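The tote front is about at the pad (570,410), but the push force is still low. I'll continue.

```bash
python3 g.py .1545 .1695 .0630 pics/g3.png
```

```text
False x156.0 t24.77 tcp [156.   -0.2  63.3] F along -1.9 left 0.0 up 1.5
False x157.5 t25.04 tcp [157.6  -0.2  63.2] F along -2.4 left -0.4 up 0.6
False x159.0 t25.32 tcp [ 1.586e+02 -1.000e-01  6.310e+01] F along -3.8 left -0.1 up 3.3
False x160.5 t25.59 tcp [1.596e+02 1.000e-01 6.300e+01] F along -6.4 left -0.1 up 2.7
False x162.0 t25.87 tcp [1.605e+02 1.000e-01 6.300e+01] F along -7.9 left -0.0 up 3.1
False x163.5 t26.14 tcp [161.4   0.6  61.7] F along -8.9 left -0.4 up -1.7
False x165.0 t26.42 tcp [162.3   0.8  61.4] F along -9.6 left -1.1 up -1.5
False x166.5 t26.69 tcp [163.1   0.8  61.3] F along -11.9 left -1.0 up -2.1
False x168.0 t26.97 tcp [163.9   0.8  61.2] F along -13.6 left -0.9 up -2.6
```

View pics/g3.png

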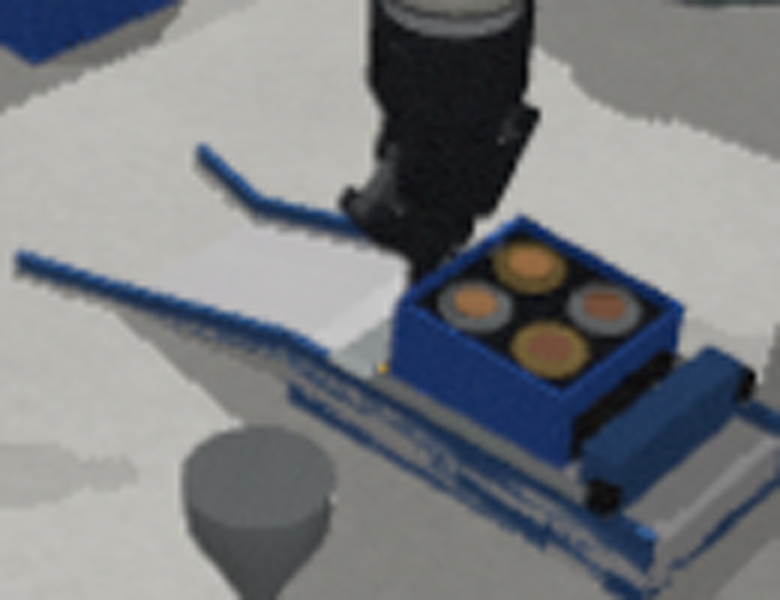

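The vertical force flipped sign at x≈163 and the fingers were pulled down 1.3 mm, and yellow lip now shows behind the tote at (383,368). That means the rear has cleared the lip. I'll bear down, then ease off.

Run:
```python
from h import *
from station import ctrl,optics
F0=np.load("F0.npy")
for x,z in((.168,.060),(.1675,.057),(.166,.054),(.164,.053),(.162,.053),(.160,.053)):
    st=ctrl.movel(s2w(x,0,z),rate=.012,contact_N=8);rep(st,F0)
p=optics.read_camera("scene");overlay(p,"pics/h2.png",[],(290,150,420,250),6)
```

```text
False t27.42 tcp [163.7   0.7  58.2] F along -14.3 left -1.1 up -1.6
True t27.72 tcp [162.2   0.6  56. ] F along -4.4 left -1.0 up 2.2
True t27.98 tcp [161.3   0.6  55.3] F along -3.7 left -0.1 up 1.1
True t28.25 tcp [160.8   0.3  54.5] F along -1.2 left -0.7 up 3.2
True t28.46 tcp [160.5   0.3  54.4] F along -1.0 left 0.1 up 5.5
True t28.67 tcp [160.3   0.2  54.4] F along -1.4 left 0.7 up 4.4
```

View pics/h2.png

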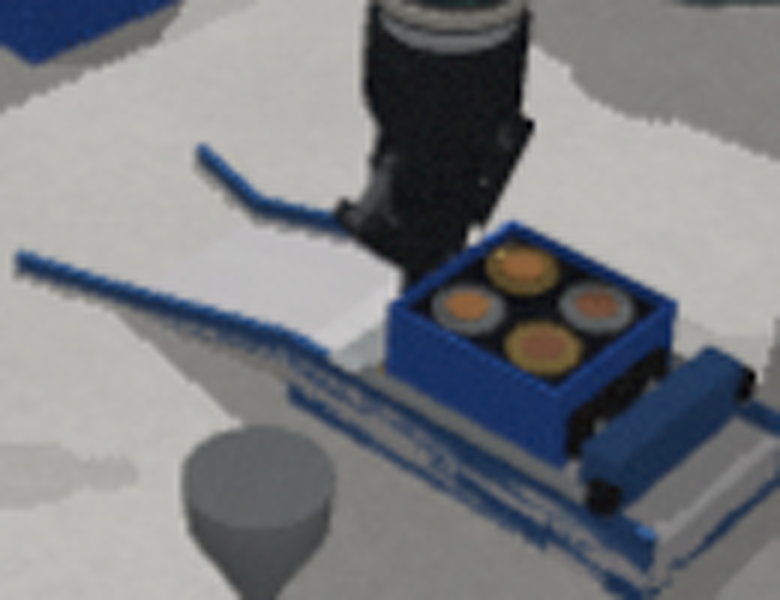

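The rear looks seated. I'll back straight off and check.

Run:
```python
from h import *
from station import ctrl,optics
F0=np.load("F0.npy")
ctrl.movel(s2w(.135,0,.057),rate=.03);rep("",F0)
ctrl.movel(s2w(.09,0,.13),rate=.08);rep("",F0)
w=s2w(-.06,0,.2);ctrl.movel(w,rate=.15);rep("",F0)
p=optics.read_camera("top")
z=.082
tot=(s2w(LIP+.05,0,0)[:2],S_YAW)
segs=[(T2(*tot,[(.05,.048,z),(.05,-.048,z),(-.05,-.048,z),(-.05,.048,z),(.05,.048,z)]),(0,255,0))]
overlay(p,"pics/i1.png",segs,(200,160,400,270),4)
p=optics.read_camera("scene");overlay(p,"pics/i2.png",[],(290,150,420,250),6);overlay(p,"pics/i3.png",segs,(290,150,420,250),6)
```

```text
t29.70 tcp [135.1  -0.   57. ] F along 0.2 left -0.1 up 0.8
 t30.93 tcp [ 90.2   0.4 129.3] F along -0.5 left 0.2 up 0.2
 t32.17 tcp [-59.3   0.3 199.4] F along -1.2 left -0.7 up 0.0
```

View pics/i1.png

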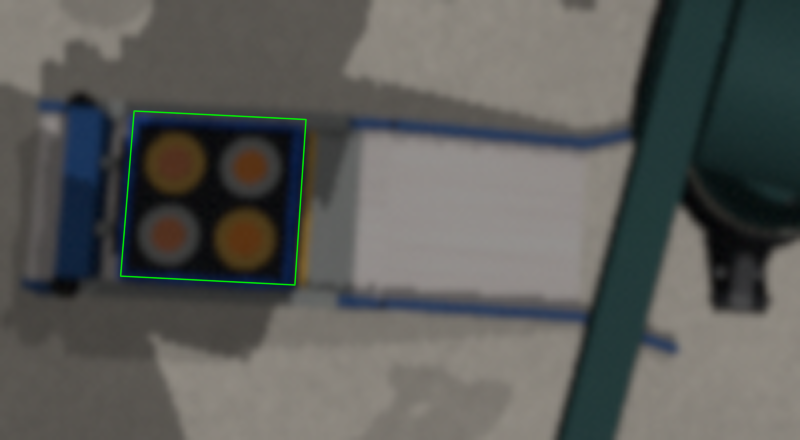

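View pics/i2.png

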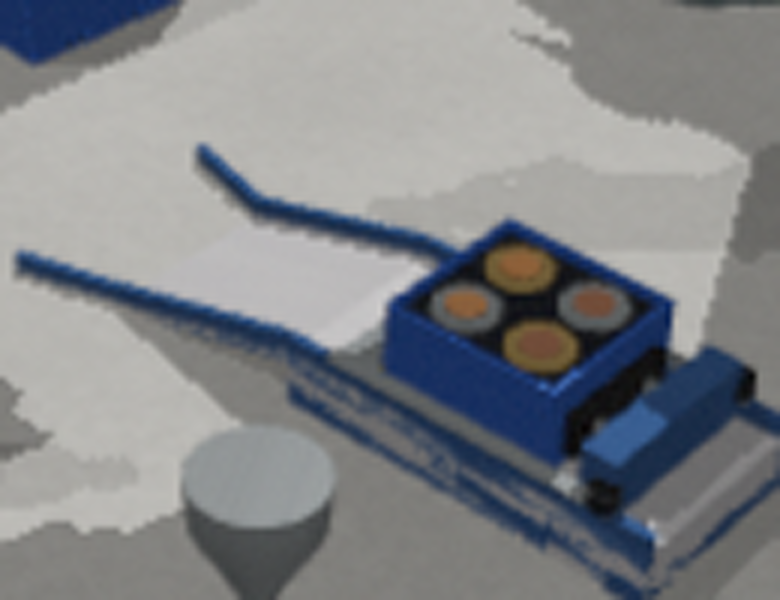

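View pics/i3.png

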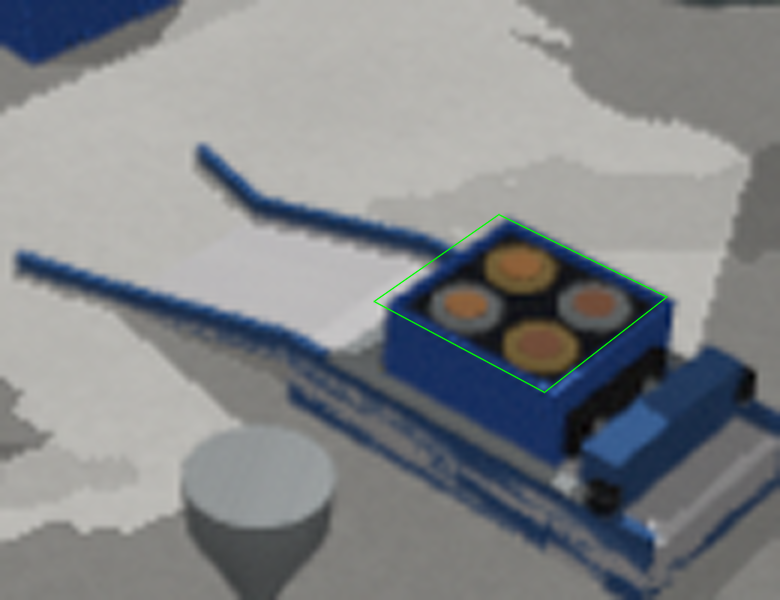

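The top view fits a tote between lip and pad, but it doesn't prove the tote is level. I'll compare both hypotheses, seated level or rear on the lip, against the images.

Run:
```python
from h import *
from station import optics
def box(xr,zr,th):
    c,s=np.cos(th),np.sin(th)
    def P(l,y,h): return (xr+l*c-h*s, y, zr+l*s+h*c)
    L=[]
    for h in(0,.05): L.append([P(a,b,h) for a,b in((0,.048),(.1,.048),(.1,-.048),(0,-.048),(0,.048))])
    for a,b in((0,.048),(.1,.048),(.1,-.048),(0,-.048)): L.append([P(a,b,0),P(a,b,.05)])
    return [(T2(S_O,S_YAW,l)) for l in L]
A=box(LIP,.032,0);B=box(LIP-.002,.039,-np.arcsin(.07))
pt=[optics.read_camera("top") for _ in range(1)][0];ps=optics.read_camera("scene")
G=(0,255,0);Y=(0,255,255)
for n,p,bx,s in(("t",pt,(220,175,300,240),9),("s",ps,(345,180,425,240),9)):
    overlay(p,f"pics/k{n}0.png",[],bx,s)
    overlay(p,f"pics/k{n}A.png",[(l,G) for l in A]+standsegs(S_O,S_YAW,LIP)[:2],bx,s)
    overlay(p,f"pics/k{n}B.png",[(l,Y) for l in B]+standsegs(S_O,S_YAW,LIP)[:2],bx,s)
a=[cv2.imread(f"pics/k{n}{k}.png") for n in "ts" for k in "0AB"]
a=[cv2.resize(i,(720,580))for i in a]
cv2.imwrite("pics/kt.png",cv2.resize(np.vstack([a[0],a[1]]),(500,600)) if 0 else cv2.resize(np.hstack(a[:3]),(800,215)))
cv2.imwrite("pics/ks.png",cv2.resize(np.hstack(a[4:6]),(800,322)))
print(proj(ps,A[1]).round(1).tolist(),proj(ps,B[1]).round(1).tolist())
```

```text
[[372.6, 185.3], [400.7, 199.0], [380.3, 214.9], [351.9, 199.7], [372.6, 185.3]] [[373.2, 183.6], [401.0, 199.2], [380.6, 215.1], [352.3, 198.0], [373.2, 183.6]]
```

View pics/kt0.png

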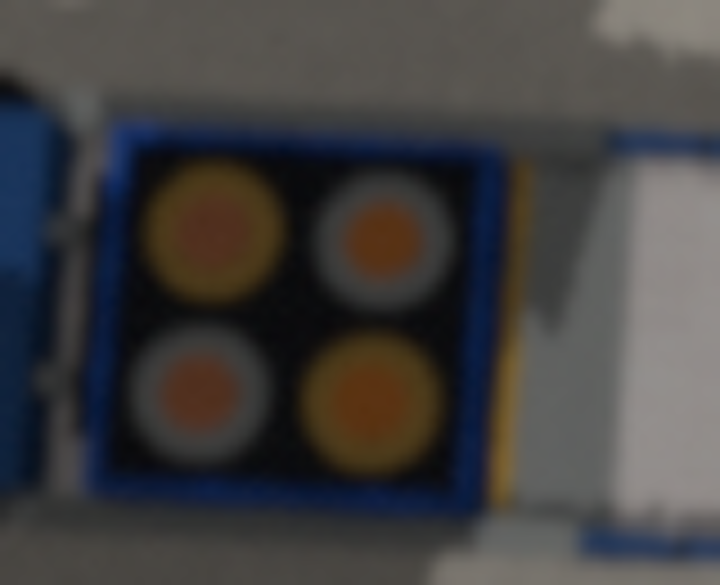

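View pics/ksA.png

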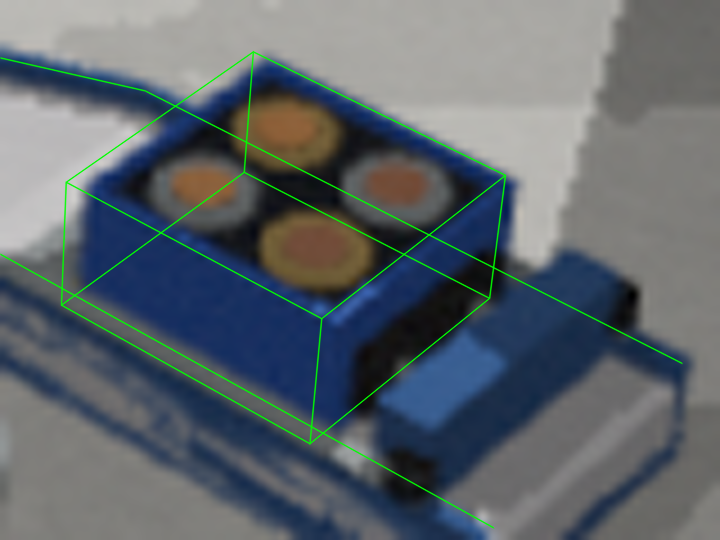

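View pics/ksB.png

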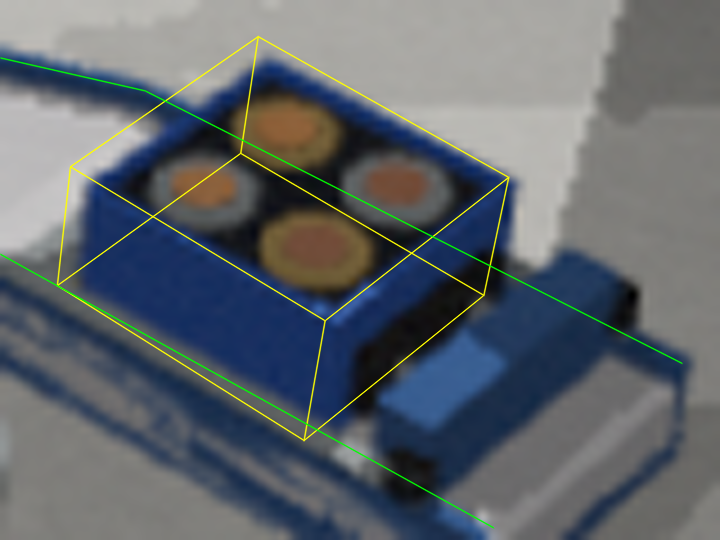

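View pics/ktA.png

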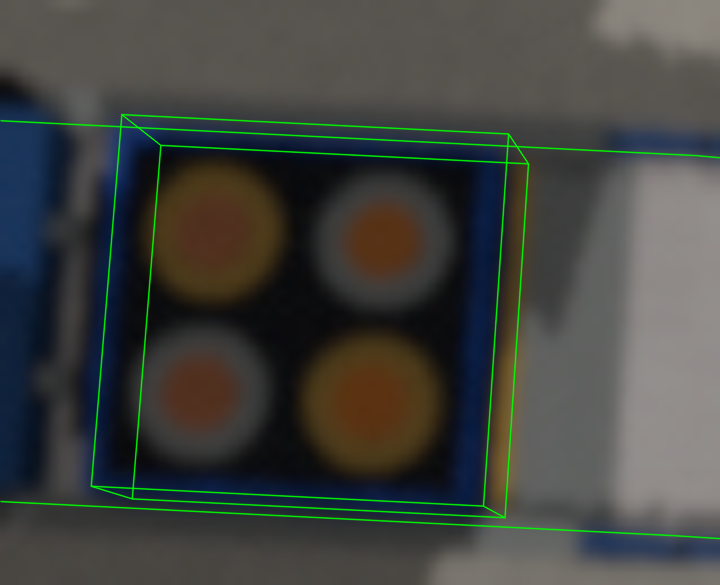

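View pics/ktB.png

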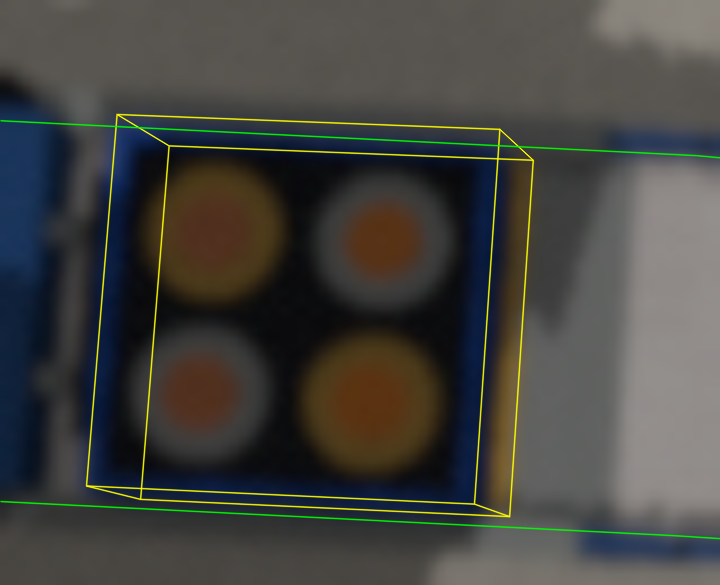

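Hypothesis A (seated level) fits. The near rim's slope in the scene view is about 0.51, against 0.53 predicted for level and 0.60 for the rear still on the lip. In the top view the whole yellow lip top shows just behind the tote's rear. The gripper is clear, so I'll check the neighbours and hand in.

Run:
```python
from station import ctrl,optics,models,sensors
p=optics.read_camera("top")
for l in("glue","trophy","gloves"):print(l,[[round(v) for v in d["box"]] for d in models.spot_in(l,p)][:1])
print(sensors.get_state()["time_s"]);print(ctrl.hand_in())
```

```text
glue [[332, 108, 20, 32]]
trophy [[235, 101, 35, 46]]
gloves [[112, 144, 73, 101]]
32.575
the job is handed in; nothing more can be done
None
```

I pushed the small blue tote (about 100 × 96 mm; the two look-alikes are about 126 mm) up the ramp and over the lip with closed fingers. The fingers rose with its rear wall. I squeezed the pad until the rear dropped behind the lip, bore down, eased off, backed away and handed in at 32.6 s. No verdict was reported.

**Seating:** The overlays fit a level tote between lip and pad, with its middle at about stand x = 216 mm. They do not fit a tote still resting on the lip. The vertical force also flipped sign at the drop. The scene-camera overlay disagreed with the model by about 1–2 pixels (a few mm), so the fit there is on edge slope rather than exact position.

**Force:** The highest push I read between moves was about 14 N, against the 20 N limit. It was not logged during the moves.

**Neighbours:** The glue bottle, trophy and carton show in the top view within 1–3 pixels of where they started, which is about the detector's noise. The gripper was clear of everything at hand-in.

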